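# Release the lathe's pulley cover with the knockout bar

## Task

Open the pulley cover of the small wood lathe so that the speed can be changed: take the red-handled knockout bar from the wooden block, feel down through the narrow slot in the top of the headstock for the hidden sprung catch and press it until the cover jumps ajar. The catch sits at a different place along the slot and at a different depth every time and its bracket is thin, so push gently, never leaning on the lathe with the bar harder than about 30 N. Stand the bar back in the empty hole of the block, swing the cover up until it is about upright and stays there by itself, and leave the other tools and workpieces where they are.

Things in the scene. Friction and masses are not known exactly. Their poses are not given: they have to be found in the camera images.
- bar: Knockout bar: steel rod 8 mm in diameter and 70 mm long, its end tapered to 5 mm over the last 5 mm, with a red cylindrical handle 22 mm in diameter above it, from 70 to 108 mm above the tip. Origin at the tip, z up along the bar towards the handle. About 0.09 kg. It starts standing upright in one of the block's three holes.
- block: Wooden tool block fixed to the bench, 60 x 200 x 45 mm (x, y, z). Origin at the centre of its underside. Three round blind holes 11 mm wide at x = 0, y = -65, 0 and +65 mm; hole floors 7 mm above the underside, where the tools' tips stand. Bar, awl and punch stand in them in any order, so grip the bar with the fingers closing along the block's x.
- slot (a point): Centre of the slot's mouth, on the headstock's flat top, 231 mm above the bench. The slot is 44 mm long along this point's x and 12 mm wide along its y, through a 6 mm plate, yellow lines beside it; z is up. Hidden below is the catch: a sprung tab 10 mm long along x and wider than the slot, top 24 to 40 mm below the mouth, middle up to 13 mm from the slot's centre along x.
- cover (a joint): Angle of the grey pulley cover (rad): 0 shut and hooked, about 0.22 when it has been tripped and its spring has lifted it ajar, 1.75 fully back. The hinge is stiff, and beyond about 0.9 the cover stays where it is left.
- cover_knob (a point): Centre of the black knob on the grey pulley cover: 22 mm in diameter, 22 mm tall, its underside 6 mm clear of the cover on a stem. z of this point is the knob's axis, square to the cover; y is parallel to the hinge. The centre lies 112 mm from the hinge along the cover and 23 mm above the cover's underside. Fingers closing along y can stay upright while the knob turns between them.
- cover_hinge (a point): Point on the cover's hinge axis straight behind the knob, at the headstock's back edge, 225 mm above the bench, level with the cover's underside. It turns with the cover: y is the hinge axis; with the cover shut its x points from the knob to the hinge and z up. The cover opens upward and away from the robot.
- awl: Bystander: awl with a pear-shaped pale wood handle, 99 mm long, standing in the block. Origin at its tip.
- punch: Bystander: punch with a slim brass body 14 mm in diameter, 95 mm long, standing in the block. Origin at its tip.
- gouge: Bystander: turning gouge with wooden handle, 320 mm long, lying on the bench. Origin on the bench below the joint of handle and blade.
- skew: Bystander: skew chisel with wooden handle, 320 mm long, lying on the bench. Origin on the bench below the joint of handle and blade.
- mallet: Bystander: carver's mallet, 220 mm long, lying on the bench. Origin on the bench below the joint of handle and head.
- tin: Bystander: yellow wax tin, 76 mm across and 45 mm high. Origin at the centre of its underside.
- bowl: Bystander: small turned bowl, 110 mm across and 45 mm high, behind the lathe. Origin at the centre of its underside.
- blank: Bystander: round wooden blank, 120 mm across and 50 mm high. Origin at the centre of its underside.
- lathe: Wood lathe, fixed, bed along y. Origin on the bench under the middle of the headstock (140 x 220 x 231 mm); a 140 mm wooden disc stands 165 to 215 mm from it towards -y. The hidden tab in the slot gives from 5 to 7 N, trips the cover's hook after about 4 mm (6 to 8 N) and stops hard at 7 mm. The tab sits in a 24 mm window of its rigid bracket, which lies 28 to 44 mm below the slot's mouth.
Not all that is in view belongs to the job. What is shaped like the block but blue is not meant.

How it is judged:
By the outcome, as a careful person would: the job done as asked, in the order asked, and still so for the second after the job is handed in, with the robot touching nothing.
It also fails if it takes over 72 s, if anything falls off the work surface, if the arm or the gripper's body presses on something with over 40 N, if the wrist force passes 120 N, or if a joint passes its speed limit or range.

## Robot

A 6-joint arm with a two-finger parallel gripper is mounted at the origin on the work surface. World frame = base frame: x ahead of the robot, y to its left, z up, the work surface at z = 0. Lengths are in mm, angles in rad, forces in N, time in s.
With the tool pointing down it reaches from about 275 to 1000 mm from the base axis. Payload 8.4 kg.
Tool frame: the origin (TCP) lies at the very end of the fingers, on their centre line; the grasp point (between the pads) lies behind it (r.grip_point_offset is the x of the grasp point in the tool frame, in mm); x points along the fingers, z is the direction in which the jaws open and shut, and the axes are right-handed (so a half turn about x gives the same grasp; the last joint's range is limited). The gripper opens to 85 mm and grips with 20 to 120 N. Pads are 22 mm wide; open, the fingers measure 114 mm over their backs; the gripper's body (76 mm by 85 mm) begins 54 mm behind the grasp point. The pads swing forward as they close: fully open they stand 13 mm farther back than shut.
Start: joints at [-1.316, 0.353, 1.633, -0, 1.155, -0.002], TCP at [158.74, -604.508, 231.281] pointing down, gripper open.
Joint ranges: [-2.63, 2.63], [-0.92, 2.1], [0.06, 2.66], [-1.3, 4.44], [0, 2.69], [-3.02, 3.02]. Speed limits (rad/s): [2.22, 2.22, 2.79, 3.14, 3.14, 3.14].

## Interface

Orientations are given as [roll, pitch, yaw] about the fixed x, y, z axes, in that order (R = Rz(yaw) Ry(pitch) Rx(roll)).
In Python, from rig import r, vision, order gives the robot as it stands. The module is installed in compiled form; this text tells all that it offers.
- The arm moves only by the tool step_arm, never from a script. Its argument "rows" is a list of rows, each a list of 7 numbers: the shift along the world's x, y, z in mm, then the turn, a rotation vector about the world's x, y, z in rad, then the finger opening in mm, from 0 to 85.4. A call has exactly 8 rows; each row is the pose to reach, as a shift and turn from the pose measured when the call began; what a row does not reach only later rows make up. A row lasts 1/8 s, in which the tool goes at most 62.5 mm and 10.7 degrees, less where a joint would pass 70% of its speed; a pose out of reach is approached as far as the arm can. A call with a gripper value outside its range is refused whole. The fingers move at their own pace and stop on an object; "force" is the grip in N (left out, the last holds). Time passes only in rows, so rows that repeat a pose let the fingers close, or fill a call up. It gives the time, the measured TCP pose, the force and the opening at its end, in the units of the state.
- r.sense(): the state, without advancing time (a new reading comes with each control period).
- vision.grab_frame(name): name is "scene" or "side" or "wrist"; returns (picture, depth): 384x512x3 uint8, red, green, blue; 384x512 float32, mm along the optical axis (not along the pixel's ray), 0 where there is no reading.
- vision.camera_info(name): a dict with "K" (3x3 intrinsics, pixels), "origin" and "attitude" of the camera in the world; the wrist camera has in their place "tool_from_camera" (4x4, takes a point from camera to tool coordinates, whose origin is the TCP and whose axes are the tool frame's). Camera axes: x right, y down, z forward; pixel columns grow to the right and rows downward; lengths in mm; the calibration is good to about 2 mm. A picture is of the moment at which its call begins: read the wrist's pose just before it. camera_info takes no time and is no camera call.
- order.sign_off(): hands the job in, once; it reports no verdict.
The state is a dict: "clock": time; "qpos": joint angles; "qvel": joint speeds; "joint_efforts": joint torques, N m; "eef_pos": TCP position; "tcp_rot": TCP orientation; "contact_force": force on the tool from outside, world axes, zero at the start; "wrist_torque": the same for the moment, N m; "opening": opening from 0.0 (shut) to 1.0 (fully open).
Only numpy, scipy, OpenCV 4.12 (cv2) and the standard library are available. Lean on these libraries where they do the work, as an engineer would, in place of code of your own. Each camera call takes 0.05 s, during which the arm holds its last target.

## Working session

There is one attempt and no reset: what is moved stays moved. The work goes in short steps, Python scripts to look and compute and a tool call to move; the robot and the scene stay as the last step left them, time stands still between calls to the robot, and variables do not carry over. Pictures are saved under pics/ and viewed, and the job is handed in when it is done.

Besides the shell and the picture viewer there is one more tool, called by a JSON object that holds its "fn" and its "kwargs", one argument or row to a line. step_arm: Moves the arm, as the interface text tells. Its arguments: {"type":"object","properties":{"rows":{"type":"array"},"force":{"type":"number"}},"required":["rows"]}

```bash
mkdir -p pics
cat > h.py <<'E'
import numpy as np, cv2
from rig import r, vision, order
E
python3 - <<'E'
from h import *
s=r.sense();print(s, r.grip_point_offset)
for n in ["scene","side","wrist"]:
    p,d=vision.grab_frame(n); cv2.imwrite(f"pics/{n}0.png",p[:,:,::-1]); np.save(f"{n}0.npy",d); np.save(f"{n}0p.npy",p)
    print(n,vision.camera_info(n))
E
```

```text
{'clock': 0.0, 'qpos': array([-1.31635369e+00,  3.53689148e-01,  1.63413887e+00,  3.87134004e-05,
        1.15519259e+00, -2.39051232e-03]), 'qvel': array([-0.00098462, -0.00059585, -0.00054419,  0.00129903, -0.00225105,
       -0.00058149]), 'joint_efforts': array([-3.29085546e-03, -6.05262423e+01, -3.42065084e+01,  3.66061920e-05,
        9.29304137e-03,  4.83028188e-06]), 'eef_pos': array([ 158.65867991, -604.03132823,  230.53404643]), 'tcp_rot': array([3.11441966, 1.56936793, 1.80044083]), 'contact_force': array([ 0.30204732,  0.07844699, -0.68927574]), 'wrist_torque': array([ 0.00714888,  0.06367183, -0.02324021]), 'opening': 1.000189764694141} -18.700000000000003
scene {'K': array([[358.1519541 ,   0.        , 258.91558722],
       [  0.        , 358.1519541 , 190.24392598],
       [  0.        ,   0.        ,   1.        ]]), 'origin': array([1218.72157997,   -6.28940443,  941.39088722]), 'attitude': array([-2.41839523,  0.00670162,  1.5493515 ])}
side {'K': array([[433.44796953,   0.        , 254.99326799],
       [  0.        , 433.44796953, 189.96269089],
       [  0.        ,   0.        ,   1.        ]]), 'origin': array([ 178.10875079, 1079.83090006, 1209.80397638]), 'attitude': array([-2.30139038e+00,  5.42787410e-04, -2.83446746e+00])}
wrist {'K': array([[294.66368178,   0.        , 259.89437959],
       [  0.        , 294.66368178, 194.94417716],
       [  0.        ,   0.        ,   1.        ]]), 'tool_from_camera': array([[ 1.07124309e-03, -3.20483666e-01,  9.47253436e-01,
        -1.43240609e+02],
       [ 3.57440678e-05, -9.47253967e-01, -3.20483886e-01,
         8.26808609e+01],
       [ 9.99999426e-01,  3.77174838e-04, -1.00328387e-03,
        -8.83029905e-01],
       [ 0.00000000e+00,  0.00000000e+00,  0.00000000e+00,
         1.00000000e+00]])}
```

View pics/scene0.png

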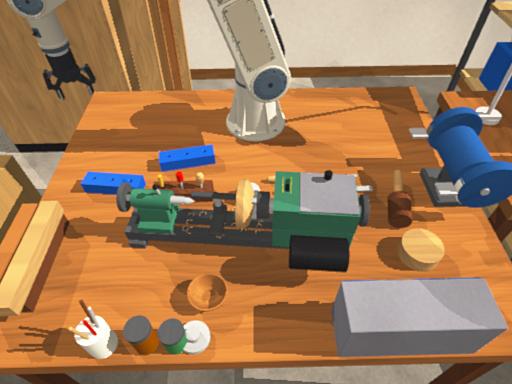

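View pics/side0.png

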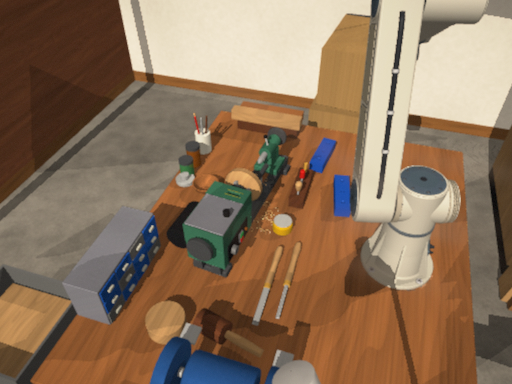

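View pics/wrist0.png

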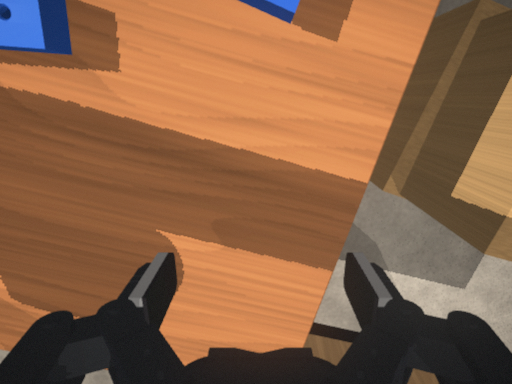

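The scene view shows the headstock with the slot near (287,186), the knob near (328,175) and the red handle near (180,177). The punch and awl are on either side of the handle, at about (159,181) and (200,179). I'll enlarge these areas next.

```bash
cat >> h.py <<'E'
from scipy.spatial.transform import Rotation as Ro
def cam(n,s=None):
    i=vision.camera_info(n); K=i['K']
    if 'origin' in i: return K,Ro.from_euler('xyz',i['attitude']).as_matrix(),np.array(i['origin'])
    T=i['tool_from_camera']; Rt=Ro.from_euler('xyz',s['tcp_rot']).as_matrix()
    return K,Rt@T[:3,:3],Rt@T[:3,3]+s['eef_pos']
def ray(c,u,v):
    K,R,o=c; return R@np.array([(u-K[0,2])/K[0,0],(v-K[1,2])/K[1,1],1.])
def plane(c,u,v,z):
    d=ray(c,u,v); return c[2]+d*(z-c[2][2])/d[2]
def cloud(c,D):
    K,R,o=c; v,u=np.mgrid[:D.shape[0],:D.shape[1]]
    P=np.stack([(u-K[0,2])/K[0,0]*D,(v-K[1,2])/K[1,1]*D,D],-1)
    return P@R.T+o
def proj(c,P):
    K,R,o=c; q=R.T@(np.array(P,float)-o); return K[0,0]*q[0]/q[2]+K[0,2],K[1,1]*q[1]/q[2]+K[1,2]
E
python3 - <<'E'
from h import *
for n,(a,b,c,d) in dict(scene=(110,210,70,130),side=(170,120,160,160)).items():
    pass
p=np.load('scene0p.npy');cv2.imwrite('pics/s1.png',cv2.resize(p[155:275,255:385,::-1],None,fx=6,fy=5,interpolation=2))
cv2.imwrite('pics/s2.png',cv2.resize(p[140:220,75:225,::-1],None,fx=5,fy=5,interpolation=2))
p=np.load('side0p.npy');cv2.imwrite('pics/s3.png',cv2.resize(p[130:280,165:325,::-1],None,fx=5,fy=4,interpolation=2))
for n in ['scene','side']:
    c=cam(n); P=cloud(c,np.load(n+'0.npy')); p=np.load(n+'0p.npy').astype(int)
    hsv=cv2.cvtColor(p.astype(np.uint8),cv2.COLOR_RGB2HSV)
    m=((hsv[...,0]<6)|(hsv[...,0]>174))&(hsv[...,1]>200)&(hsv[...,2]>90)
    k,l,st,ce=cv2.connectedComponentsWithStats(m.astype(np.uint8))
    for i in range(1,k):
        if st[i,4]>5: print(n,st[i],ce[i],np.median(P[l==i],0))
E
```

```text
scene [176 172   7  10  52] [179.09615385 176.30769231] [ 412.28415673 -252.90781167  105.08763079]
scene [ 83 321  13  14  41] [ 89.09756098 327.14634146] [ 915.59218565 -377.69183326  158.1251534 ]
side [299 169   6   9  44] [301.72727273 173.54545455] [ 404.08288772 -248.01944973  101.15258476]
```

View pics/s1.png

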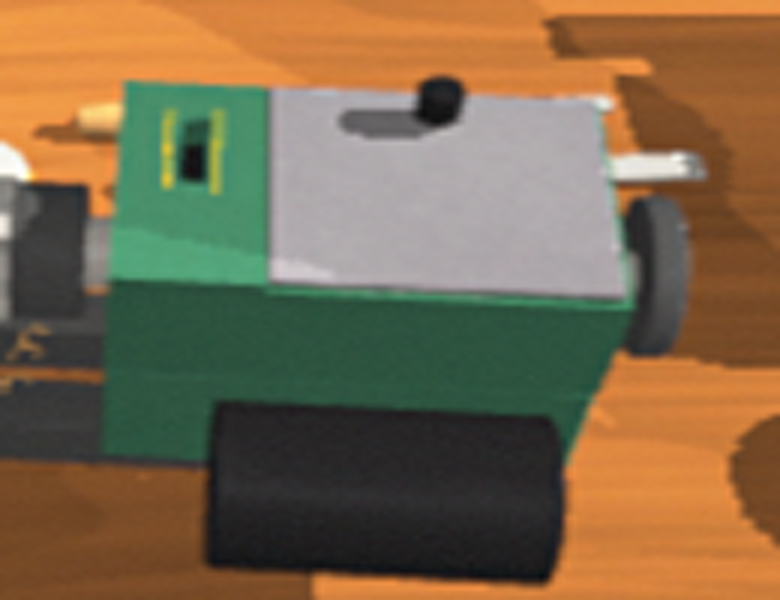

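View pics/s2.png

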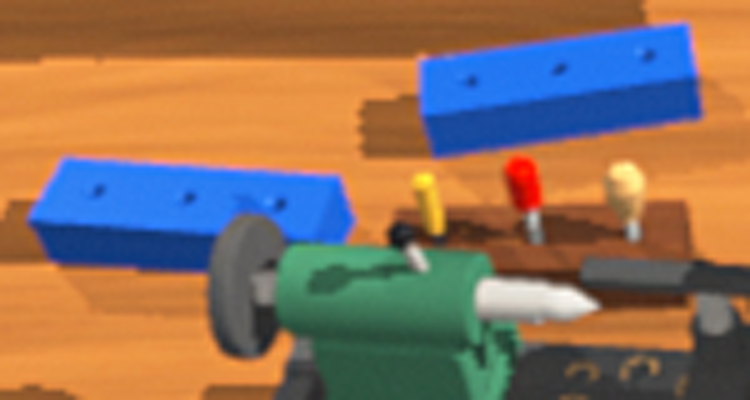

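View pics/s3.png

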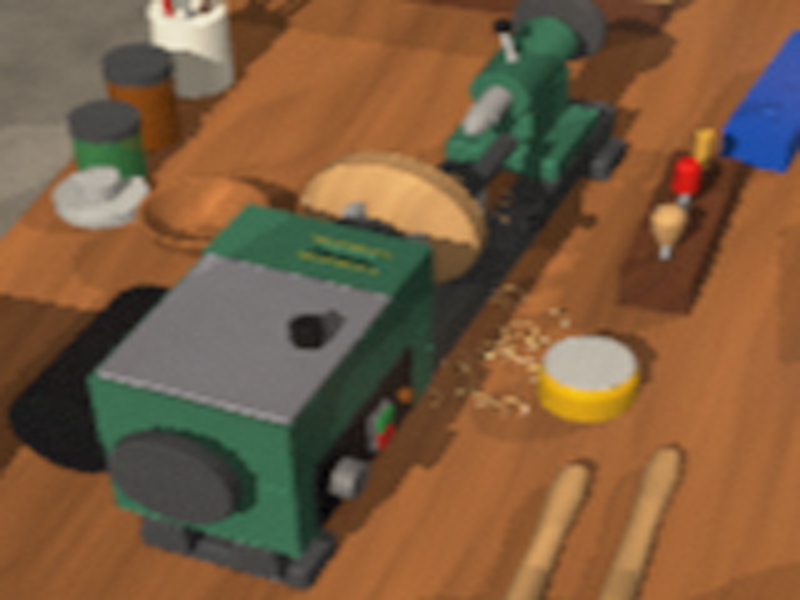

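```bash
cat >> h.py <<'E'
def tri(obs):
    A=np.zeros((3,3));b=np.zeros(3)
    for c,u,v in obs:
        d=ray(c,u,v);d/=np.linalg.norm(d);M=np.eye(3)-np.outer(d,d);A+=M;b+=M@c[2]
    X=np.linalg.solve(A,b)
    return X,[np.linalg.norm(np.cross(X-c[2],ray(c,u,v)/np.linalg.norm(ray(c,u,v)))) for c,u,v in obs]
E
python3 - <<'E'
from h import *
s=r.sense(); print(Ro.from_euler('xyz',s['tcp_rot']).as_matrix().round(3))
c1,c2=cam('scene'),cam('side')
print('handle',tri([(c1,179.1,176.3),(c2,301.7,173.5)]), plane(c1,179.1,176.3,96),plane(c2,301.7,173.5,96))
D=[np.load(n+'0.npy') for n in('scene','side')];Ps=[cloud(c,d) for c,d in zip((c1,c2),D)]
for k,n in enumerate(('scene','side')):
    P=Ps[k];p=np.load(n+'0p.npy');hsv=cv2.cvtColor(p,cv2.COLOR_RGB2HSV);x,y,z=P[...,0],P[...,1],P[...,2]
    box=(abs(y-80)<200)&(abs(x-500)<200)
    m=box&(z>215)&(z<245)&(hsv[...,1]<60)&(hsv[...,2]>60); 
    print(n,'cover',m.sum())
    if m.sum()>20:
        q=P[m];rc=cv2.minAreaRect(q[:,:2].astype(np.float32));print(rc,cv2.boxPoints(rc).round(),np.median(q[:,2]))
    m=box&(z>222)&(z<238); q=P[m]; rc=cv2.minAreaRect(q[:,:2].astype(np.float32)); print('top',rc,cv2.boxPoints(rc).round())
    m=box&(hsv[...,2]<55)&(z>233)&(z<270); vv,uu=np.nonzero(m); print('knob',m.sum(),uu.mean(),vv.mean(),np.median(P[m],0),P[m].max(0))
    m=box&(hsv[...,0]>23)&(hsv[...,0]<36)&(hsv[...,1]>110)&(z>222)&(z<240)
    kk,l,st,ce=cv2.connectedComponentsWithStats(cv2.dilate(m.astype(np.uint8),np.ones((2,2))))
    for i in range(1,kk):
        if st[i,4]>4: print('yellow',st[i],ce[i],plane((c1,c2)[k],*ce[i],231), P[(l==i)&m].min(0),P[(l==i)&m].max(0))
    m=(x>350)&(x<470)&(y>-380)&(y<-120)&(z>38)&(z<50)&(hsv[...,0]<20)&(hsv[...,2]<120); q=P[m]
    print('block',m.sum()); 
    if m.sum()>20: rc=cv2.minAreaRect(q[:,:2].astype(np.float32));print(rc,cv2.boxPoints(rc).round())
E
```

```text
[[-0.     0.967  0.254]
 [ 0.001  0.254 -0.967]
 [-1.     0.    -0.001]]
handle (array([ 405.29849331, -255.15586299,   96.77131965]), [np.float64(0.04195682738023134), np.float64(0.04195682738023416)]) [ 404.60122878 -255.34964265   96.        ] [ 405.44151397 -256.13861609   96.        ]
scene cover 2216
((599.7454833984375, 150.32467651367188), (221.28138732910156, 139.2499237060547), 85.19664764404297) [[521.  46.]
 [660.  34.]
 [678. 255.]
 [540. 266.]] 230.73818486119671
top ((596.1136474609375, 101.17076110839844), (319.462158203125, 143.9091796875), 84.45159149169922) [[509. -51.]
 [652. -65.]
 [683. 253.]
 [540. 267.]]
knob 54 327.64814814814815 174.87037037037038 [565.01764081 185.41410192 257.67397191] [569.75702835 195.68605709 261.99023586]
yellow [282 179   3  14  36] [282.83333333 185.58333333] [576.78357904  66.71132474 231.        ] [551.66422343  63.46974627 228.60811633] [594.3235664   68.86244178 232.72918442]
yellow [290 183   3  11  25] [290.68 187.52] [584.30324143  87.11973868 231.        ] [567.40574018  84.11435715 227.68229614] [599.71496614  89.1934261  23
[... 496 characters left out ...]
6.]
 [ 387. -345.]
 [ 437. -345.]
 [ 437. -156.]]
side cover 1449
((598.7494506835938, 152.66757202148438), (216.28057861328125, 138.79019165039062), 84.10460662841797) [[519.  52.]
 [657.  38.]
 [679. 253.]
 [541. 267.]] 233.17553855583242
top ((596.895263671875, 103.4013442993164), (325.31341552734375, 144.15301513671875), 85.06013488769531) [[511. -52.]
 [655. -65.]
 [683. 259.]
 [539. 272.]]
knob 43 226.1627906976744 212.3953488372093 [554.40620607 192.76302075 257.07488395] [564.01174098 200.94141049 264.86172195]
block 294
((406.47503662109375, -252.57879638671875), (61.13889694213867, 205.7525634765625), 0.49129024147987366) [[ 375. -150.]
 [ 377. -356.]
 [ 438. -355.]
 [ 436. -149.]]
```

{"fn": "step_arm", "kwargs": {
  "rows": [
    [31,44,0,0,0,0.164,85],
    [62,88,0,0,0,0.328,85],
    [93,132,0,0,0,0.492,85],
    [124,176,0,0,0,0.656,85],
    [155,220,0,0,0,0.82,85],
    [186,264,0,0,0,0.985,85],
    [217,308,0,0,0,1.15,85],
    [246,349,0,0,0,1.314,85]
  ],
  "force": 40
}}

```text
clock: 1.15
eef_pos: [405.4, -253.5, 230.8]
tcp_rot: [-3.039, 1.57, -3.034]
contact_force: [1.1, -0.3, -0.5]
opening: 0.997
```

```bash
cat >> h.py <<'E'
def snap(n,tag):
    s=r.sense();p,d=vision.grab_frame(n); cv2.imwrite(f"pics/{tag}.png",p[:,:,::-1]);np.savez(tag,p=p,d=d,pos=s['eef_pos'],rot=s['tcp_rot']);return s,p,d
def load(tag):
    z=np.load(tag+'.npz'); return z['p'],z['d'],dict(eef_pos=z['pos'],tcp_rot=z['rot'])
E
python3 - <<'E'
from h import *
s,p,d=snap('wrist','w1');print(s['eef_pos'],s['contact_force'],s['qpos'],s['clock']);print(Ro.from_euler('xyz',s['tcp_rot']).as_matrix().round(3))
E
```

```text
[ 405.3985641  -253.54608714  230.75249512] [ 1.12706716 -0.28710121 -0.53582507] [-5.61639412e-01  1.23273490e-01  1.93774247e+00 -6.35475153e-04
  1.08128535e+00 -5.66897681e-01] 1.15
[[-0.001 -0.006  1.   ]
 [-0.     1.     0.006]
 [-1.    -0.    -0.001]]
```

View pics/w1.png

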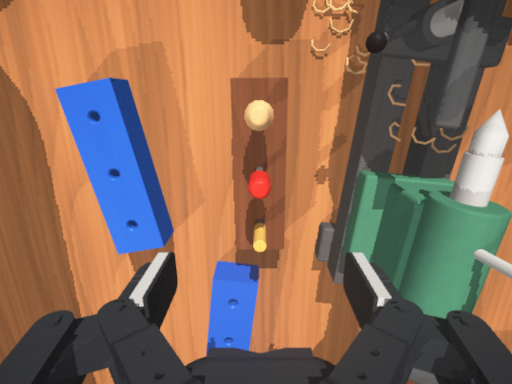

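Run:
```python
from h import *
p,d,s=load('w1');c=cam('wrist',s);P=cloud(c,d);hsv=cv2.cvtColor(p,cv2.COLOR_RGB2HSV)
z=P[...,2]
roi=np.zeros(z.shape,bool);roi[60:290,215:310]=1
m=roi&(z>39)&(z<51);q=P[m];rc=cv2.minAreaRect(q[:,:2].astype(np.float32));print(m.sum(),rc,np.median(q[:,2]))
m2=roi&m&(hsv[...,0]<20)&(hsv[...,2]<130);q=P[m2];rc=cv2.minAreaRect(q[:,:2].astype(np.float32));print(m2.sum(),rc)
m=((hsv[...,0]<6)|(hsv[...,0]>174))&(hsv[...,1]>180)&(hsv[...,2]>90)&roi
q=P[m];print('h',q.min(0),q.max(0),np.median(q,0)); t=q[q[:,2]>q[:,2].max()-5];print(len(t),t.min(0),t.max(0),t.mean(0))
vv,uu=np.nonzero(m);print(uu.min(),uu.max(),vv.min(),vv.max())
```

```text
7956 ((400.5315246582031, -283.27606201171875), (268.572021484375, 82.28568267822266), 83.69805145263672) 45.36254558177379
1506 ((405.005615234375, -251.66268920898438), (199.08670043945312, 40.85004806518555), 85.90634155273438)
h [ 393.73582919 -285.14616141   44.18999589] [ 417.04392896 -170.16754406  373.98407823] [ 404.33495173 -247.8167042   113.29169647]
6 [ 405.07362868 -170.16754406  373.98407823] [ 405.07362868 -170.16754406  373.98407823] [ 405.07362868 -170.16754406  373.98407823]
248 270 171 198
```

Run:
```python
from h import *
p,d,s=load('w1');c=cam('wrist',s);P=cloud(c,d);hsv=cv2.cvtColor(p,cv2.COLOR_RGB2HSV)
z=P[...,2]
m=((hsv[...,0]<6)|(hsv[...,0]>174))&(hsv[...,1]>180)&(hsv[...,2]>90);m[:165]=0;m[200:]=0;m[:,:240]=0;m[:,280:]=0
for a,b in((111,119),(75,111)):
    q=P[m&(z>a)&(z<b)];print(len(q),np.median(q,0),q.min(0),q.max(0))
# block edges by green/brown boundary at rows: plane z=45 of columns
for row in (95,145,210,225,245):
    g=p[row,215:310].astype(int); i=np.diff(g.sum(1)); j=np.argsort(-abs(i))[:4]; print(row,[(int(k+215),int(i[k]),plane(c,k+215.5,row,45)[0].round(1)) for k in sorted(j)])
for col in (240,275):
    g=p[60:285,col].astype(int); i=np.diff(g.sum(1)); j=np.argsort(-abs(i))[:6]; print(col,[(int(k+60),int(i[k]),plane(c,col,k+60.5,45)[1].round(1)) for k in sorted(j)])
```

```text
316 [ 404.29215174 -250.9290019   114.82775227] [ 394.05325173 -261.83529205  111.0165643 ] [ 413.67953898 -241.94502352  116.79363578]
172 [ 404.24362099 -242.74407593  102.05627465] [ 393.73582919 -261.01298387   82.92525999] [ 414.71259156 -240.8313282   110.99347748]
95 [(229, -47, np.float64(372.5)), (230, -85, np.float64(373.5)), (286, 61, np.float64(432.7)), (287, 44, np.float64(433.8))]
145 [(230, -81, np.float64(372.1)), (231, -61, np.float64(373.3)), (265, 57, np.float64(411.2)), (285, 62, np.float64(433.4))]
210 [(233, -77, np.float64(373.7)), (234, -61, np.float64(374.9)), (245, -61, np.float64(388.1)), (307, 45, np.float64(462.4))]
225 [(234, -83, np.float64(374.5)), (235, -68, np.float64(375.7)), (244, -60, np.float64(386.7)), (263, 62, np.float64(409.9))]
245 [(252, 241, np.float64(396.4)), (265, -129, np.float64(412.6)), (266, -155, np.float64(413.9)), (283, 74, np.float64(435.1))]
240 [(72, -27, np.float64(-147.6)), (76, -29, np.float64(-151.5)), (77, -47, np.float64(-152.4)), (248, -34, np.float64(-352.1)), (264, 105, np.float64(-375.2)), (265, 59, np.float64(-376.6))]
275 [(76, -33, np.float64(-151.3)), (77, -35, np.float64(-152.2)), (203, -24, np.float64(-291.7)), (248, -30, np.float64(-351.9)), (267, 82, np.float64(-379.3)), (268, 67, np.float64(-380.8))]
```

The wrist view shows the bar's handle top at about (404.3, -251.5, 115). The block is centred at about (404, -252) with almost no yaw. I'll descend and grip.

{"fn": "step_arm", "kwargs": {
  "rows": [
    [-1,1.8,-50,0,0,0,85],
    [-1,1.8,-100,0,0,0,85],
    [-1,1.8,-140,0,0,0,85],
    [-1,1.8,-151,0,0,0,85],
    [-1,1.8,-151,0,0,0,60],
    [-1,1.8,-151,0,0,0,30],
    [-1,1.8,-151,0,0,0,15],
    [-1,1.8,-151,0,0,0,15]
  ],
  "force": 50
}}

```text
clock: 2.2
eef_pos: [407.1, -248.4, 80.8]
tcp_rot: [0.792, 1.569, 0.807]
contact_force: [-2.7, 0.0, 6.9]
opening: 0.241
```

Run:
```python
from h import *
s=r.sense();print(s['eef_pos'],s['contact_force'],s['wrist_torque'],s['opening']*85.4)
```

```text
[ 407.12333042 -248.35824397   80.81104291] [-2.67592945  0.02152463  6.88693346] [-0.12235511  0.4182326  -0.01323005] 20.578931794949725
```

{"fn": "step_arm", "kwargs": {
  "rows": [
    [-2,-2,15,0,0,0,15],
    [-2,-2,50,0,0,0,15],
    [-2,-2,105,0,0,0,15],
    [0,0,165,0,0,0,15],
    [20,30,215,0,0,0,15],
    [45,75,252,0,0,0,15],
    [70,125,252,0,0,0,15],
    [70,125,252,0,0,0,15]
  ]
}}

```text
clock: 3.2
eef_pos: [478.2, -120.5, 334.4]
tcp_rot: [0.451, 1.566, 0.47]
contact_force: [-0.7, -0.6, -1.9]
opening: 0.243
```

Run:
```python
from h import *
s,p,d=snap('wrist','w2');print(s['eef_pos'],s['contact_force'],s['wrist_torque'],s['opening']*85.4,s['clock'])
print(Ro.from_euler('xyz',s['tcp_rot']).as_matrix().round(3))
```

```text
[ 478.15753205 -120.49741805  334.44958078] [-0.74421447 -0.58915554 -1.85468137] [-0.00996166  0.02718863  0.05584225] 20.736881183641056 3.2
[[ 0.004 -0.019  1.   ]
 [ 0.002  1.     0.019]
 [-1.     0.002  0.004]]
```

View pics/w2.png

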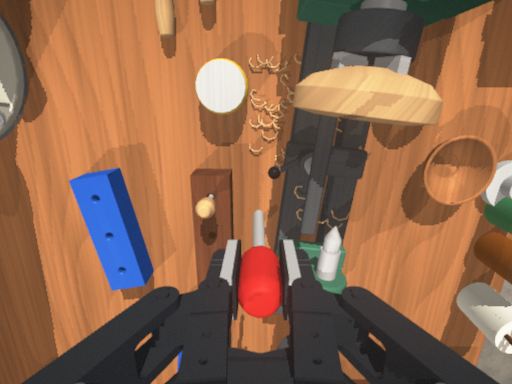

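Run:
```python
from h import *
p,d,s=load('w2')
i=vision.camera_info('wrist');K=i['K'];T=np.linalg.inv(i['tool_from_camera'])
for x in (0,34,50,60,73):
    for y in(0,3):
        q=T@[x,y,0,1];print(x,y,(K@q[:3]/q[2])[:2].round(1))
cv2.imwrite('pics/w2z.png',cv2.resize(p[190:330,200:320,::-1],None,fx=5,fy=4,interpolation=2))
```

```text
0 0 [260.  255.3]
0 3 [260.  250.5]
34 0 [260.  228.9]
34 3 [260.  224.7]
50 0 [260.  219.2]
50 3 [260.  215.3]
60 0 [260.  213.9]
60 3 [260.  210.1]
73 0 [260.  207.6]
73 3 [260. 204.]
```

View pics/w2z.png

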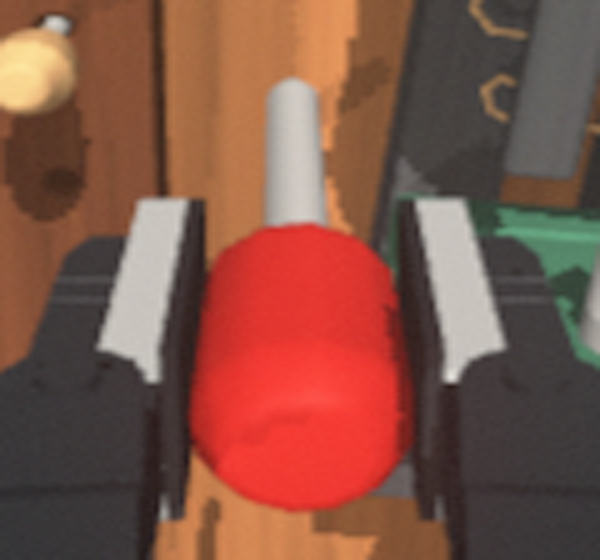

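{"fn": "step_arm", "kwargs": {
  "rows": [
    [16,33,0,0,0,-0.02,15],
    [32,66,0,0,0,-0.04,15],
    [48,99,0,0,0,-0.06,15],
    [64,132,0,0,0,-0.08,15],
    [80,165,0,0,0,-0.1,15],
    [96,190,0,0,0,-0.11,15],
    [99,198,0,0,0,-0.11,15],
    [99,198,0,0,0,-0.11,15]
  ]
}}

```text
clock: 4.25
eef_pos: [575.8, 75.0, 333.8]
tcp_rot: [0.265, 1.569, 0.172]
contact_force: [-0.3, -0.7, -0.5]
opening: 0.242
```

Run:
```python
from h import *
s,p,d=snap('wrist','w3');print(s['eef_pos'],s['contact_force'],s['wrist_torque'],s['opening']*85.4,s['clock'])
s2=r.sense();print(s2['eef_pos'])
print(Ro.from_euler('xyz',s['tcp_rot']).as_matrix().round(3))
cv2.imwrite('pics/w3z.png',cv2.resize(p[130:270,180:340,::-1],None,fx=5,fy=4,interpolation=2))
```

```text
[575.82087993  75.03476182 333.82688394] [-0.33652885 -0.65267659 -0.45482602] [ 0.03397972 -0.0266672  -0.01659685] 20.671019260196314 4.25
[575.69570991  74.7528824  333.87097353]
[[ 0.002  0.092  0.996]
 [ 0.     0.996 -0.092]
 [-1.     0.     0.002]]
```

View pics/w3z.png

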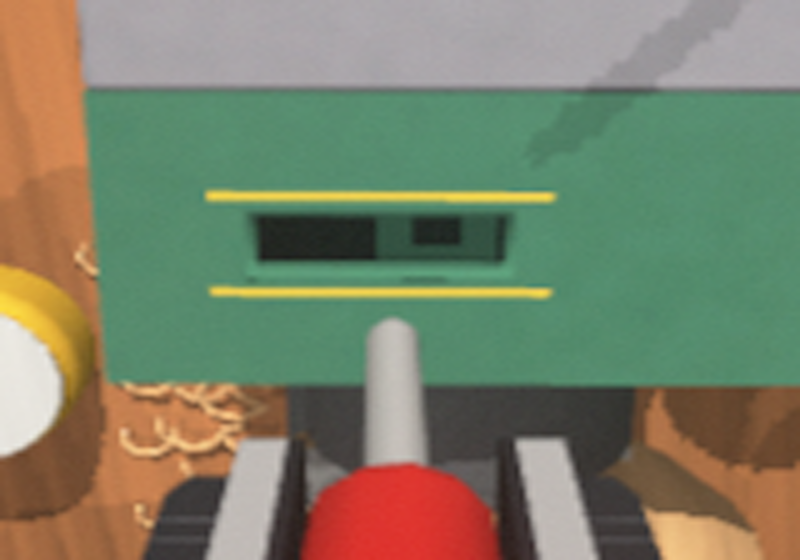

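View pics/w3.png

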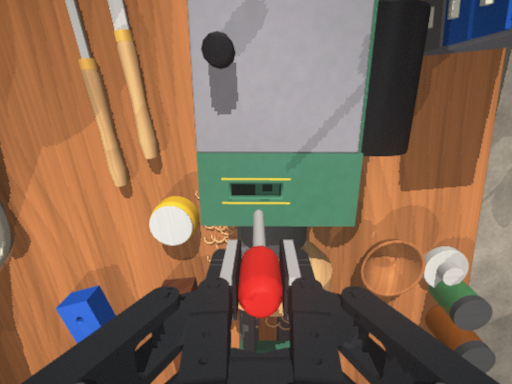

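Run:
```python
from h import *
p,d,s=load('w3');c=cam('wrist',s);P=cloud(c,d)
print('slot',plane(c,256.2,191,231),'ends',plane(c,180+211/5,191,231),plane(c,180+553/5,191,231), 'mouth',plane(c,180+255/5,191,231),plane(c,180+510/5,191,231))
print('lines y',plane(c,256,130+196/4,231),plane(c,256,130+292/4,231))
print('tip',c[2]*0+s['eef_pos']+Ro.from_euler('xyz',s['tcp_rot']).as_matrix()@[73,-3,-1])
np.set_printoptions(linewidth=250)
print(P[180:198,228:288:2,2].round(0).astype(int))
g=cv2.convertScaleAbs(p[175:205,222:292,::-1],alpha=2.5);cv2.imwrite('pics/w3y.png',cv2.resize(g,None,fx=11,fy=11,interpolation=0))
```

```text
slot [572.93004581  79.4497552  231.        ] ends [543.2355421   82.20787357 231.        ] [602.98279135  76.6583622  231.        ] mouth [550.92034027  81.49408548 231.        ] [595.46876599  77.35628838 231.        ]
lines y [573.80576797  90.32396709 231.        ] [571.67587036  68.30766014 231.        ]
tip [574.68340318  72.16308096 260.82373609]
[[233 231 231 231 232 231 230 231 231 231 232 232 232 230 232 231 232 231 232 232 232 231 232 231 231 231 231 231 233 230]
 [233 231 231 231 232 233 232 232 232 232 232 231 232 232 232 231 233 232 232 231 232 231 231 231 231 232 231 232 231 231]
 [231 232 230 231 232 232 232 232 231 233 231 231 231 232 231 231 232 233 231 230 232 232 231 230 233 232 231 232 231 231]
 [232 231 231 230 230 230 230 230 230 230 230 231 230 231 230 231 231 231 231 229 230 229 230 230 231 230 230 230 231 232]
 [231 229 201 201 202 201 200 202 201 203 202 202 202 201 150 150 150 195 195 195 196 194 151 151 150 150 202 231 231 232]
 [231 231 202 200 201 202 202 200 202 201 201 201 202 201 151 151 151 194 195 196 195 195 151 151 151 151 202 231 231 232]
 [231 
[... 770 characters left out ...]
202 201 201 201 201 150 151 150 151 150 148 149 151 152 150 150 150 228 232 232 231]
 [232 231 200 201 201 201 200 201 203 201 201 202 201 202 151 150 150 151 150 150 150 151 150 151 151 150 228 231 232 231]
 [231 230 201 201 201 200 200 201 201 201 201 201 202 200 155 154 154 153 152 154 154 154 154 153 153 153 227 230 231 232]
 [231 230 228 226 227 227 227 227 226 227 227 227 227 227 227 228 227 226 228 227 227 227 228 226 227 227 229 231 232 232]
 [232 231 230 230 231 230 230 230 229 229 229 228 230 230 229 230 230 230 228 230 229 229 230 228 229 230 230 232 232 231]
 [232 230 231 232 231 231 230 231 231 230 230 231 230 230 230 232 231 231 230 231 230 231 230 229 231 230 231 231 232 233]]
```

View pics/w3y.png

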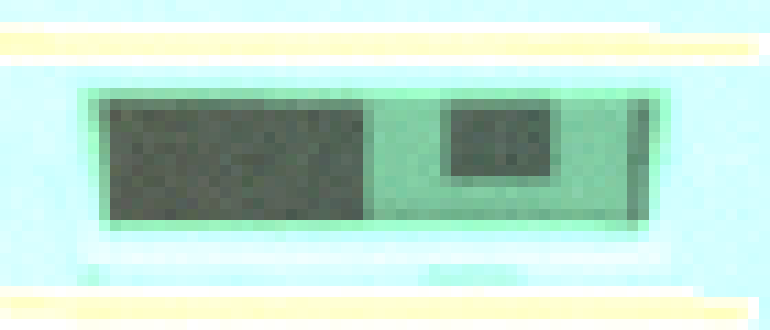

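Run:
```python
from h import *
p,d,s=load('w3');c=cam('wrist',s);P=cloud(c,d)
for v in (184,187.5,190.5): print('tab',plane(c,262.2,v,195).round(1),plane(c,272,v,195).round(1))
print('win left',plane(c,255.2,188,201.5).round(1))
T=vision.camera_info('wrist')['tool_from_camera'];K=c[0]
for v in range(206,236,2):
    row=[]
    for u in range(254,266,2):
        q=T@np.r_[np.linalg.inv(K)@[u,v,1]*d[v,u],1]; row.append(tuple(q[:3].round(0).astype(int).tolist()))
    print(v,row)
```

```text
tab [578.1  74.7 195. ] [587.8  73.8 195. ]
tab [577.8  71.1 195. ] [587.5  70.2 195. ]
tab [577.5  67.9 195. ] [587.3  67.  195. ]
win left [571.   73.2 201.5]
206 [(104, -10, -6), (103, -10, -4), (102, -10, -2), (101, -9, 0), (102, -10, 2), (102, -10, 3)]
208 [(102, -12, -5), (102, -12, -4), (102, -12, -2), (103, -12, 0), (102, -12, 2), (103, -12, 3)]
210 [(103, -14, -6), (67, 0, -3), (68, 0, -2), (67, 0, 0), (103, -14, 2), (103, -14, 3)]
212 [(67, -1, -5), (63, 0, -3), (65, 0, -2), (64, 0, 0), (67, -1, 1), (102, -15, 3)]
214 [(62, -1, -5), (59, 0, -3), (59, 0, -2), (60, 0, 0), (64, -2, 1), (102, -17, 3)]
216 [(58, -1, -5), (56, 0, -3), (55, 0, -2), (57, 0, 0), (59, -1, 1), (103, -20, 3)]
218 [(55, -1, -4), (54, -1, -3), (52, 0, -2), (53, 0, 0), (55, -1, 1), (102, -21, 3)]
220 [(51, -1, -4), (50, 0, -3), (48, 0, -2), (48, 0, 0), (52, -1, 1), (103, -24, 3)]
222 [(47, -1, -4), (46, 0, -3), (45, 0, -2), (44, 1, 0), (48, -1, 1), (102, -25, 3)]
224 [(44, -1, -4), (42, 0, -3), (41, 0, -1), (41, 0, 0), (44, -1, 1), (102, -27, 3)]
226 [(40, -1, -4), (39, 0, -3), (37, 0, -1), (39, 0, 0), (41, -1, 1), (133, -43, 4)]
228 [(39, -2, -4), (36, 0, -3), (35, 0, -1), (35, 0, 0), (37, -1, 1), (133, -46, 4)]
230 [(35, -1, -4), (33, 0, -3), (33, 0, -1), (33, 0, 0), (33, 0, 1), (133, -48, 4)]
232 [(31, -1, -4), (29, 0, -3), (29, 0, -1), (29, 0, 0), (31, -1, 1), (36, -3, 3)]
234 [(29, -1, -4), (26, 0, -3), (27, 0, -1), (27, 0, 0), (29, -1, 1), (32, -3, 3)]
```

The depth image shows into the slot. The tab top is at z≈195 and about 10.5 mm along the slot, and the bracket is at z≈201. I'll line the tip up over the tab.

{"fn": "step_arm", "kwargs": {
  "rows": [
    [5,4,0,0,0,0,15],
    [9.4,7.3,0,0,0,0,15],
    [9.4,7.3,-8,0,0,0,15],
    [9.4,7.3,-16,0,0,0,15],
    [9.4,7.3,-20,0,0,0,15],
    [9.4,7.3,-20,0,0,0,15],
    [9.4,7.3,-20,0,0,0,15],
    [9.4,7.3,-20,0,0,0,15]
  ]
}}

```text
clock: 5.3
eef_pos: [585.2, 82.1, 314.2]
tcp_rot: [0.236, 1.568, 0.144]
contact_force: [0.2, 1.2, -1.3]
opening: 0.243
```

```bash
cat >> h.py <<'E'
def tip(s): return s['eef_pos']+Ro.from_euler('xyz',s['tcp_rot']).as_matrix()@[70,-4,-1.7]
E
python3 - <<'E'
from h import *
s,p,d=snap('wrist','w4');print(s['eef_pos'],s['contact_force'],s['wrist_torque'],s['opening']*85.4,s['clock'])
print(tip(s));c=cam('wrist',s)
print(Ro.from_euler('xyz',s['tcp_rot']).as_matrix().round(3))
cv2.imwrite('pics/w4z.png',cv2.resize(p[140:240,200:320,::-1],None,fx=6,fy=6,interpolation=2))
m=cv2.inRange(cv2.cvtColor(p,cv2.COLOR_RGB2HSV),(22,110,120),(36,255,255));m[:140]=0;m[240:]=0;m[:,:200]=0;m[:,320:]=0
k,l,st,ce=cv2.connectedComponentsWithStats(m)
for i in range(1,k):
  if st[i,4]>20: print(st[i],ce[i],plane(c,*ce[i],231))
E
```

```text
[585.22047788  82.07932368 314.15516146] [ 0.18184188  1.24039853 -1.33049634] [-0.02174259 -0.0677288   0.01024356] 20.72394746393666 5.3
[583.32558765  78.27805829 244.14909192]
[[ 0.002  0.093  0.996]
 [ 0.     0.996 -0.093]
 [-1.     0.001  0.002]]
[208 194  74   3 161] [246.72049689 194.62111801] [575.25086322  90.42339853 231.        ]
[209 219  44   3  90] [230.96666667 219.53333333] [559.83134242  69.85504124 231.        ]
[264 219  18   3  51] [272.33333333 219.98039216] [594.1540631   66.23341741 231.        ]
```

View pics/w4z.png

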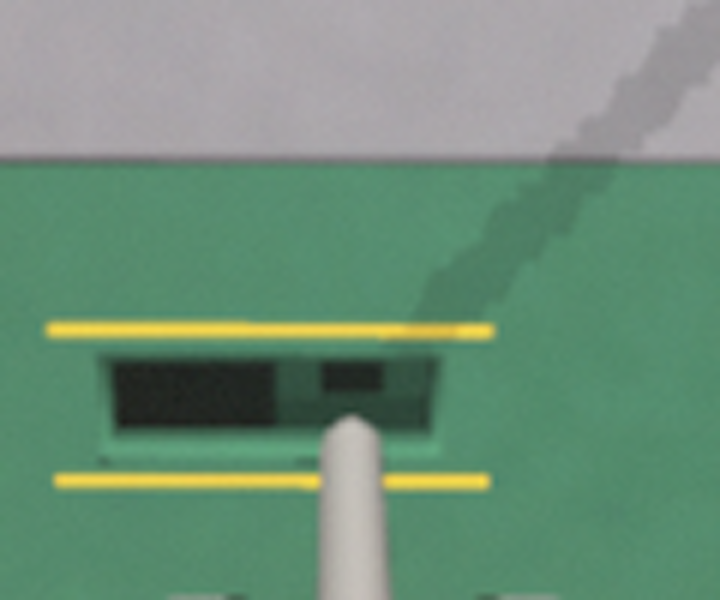

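{"fn": "step_arm", "kwargs": {
  "rows": [
    [0,0.2,-4,0,0,0,15],
    [0,0.2,-8,0,0,0,15],
    [0,0.2,-11,0,0,0,15],
    [0,0.2,-14,0,0,0,15],
    [0,0.2,-16,0,0,0,15],
    [0,0.2,-18,0,0,0,15],
    [0,0.2,-20,0,0,0,15],
    [0,0.2,-20,0,0,0,15]
  ]
}}

```text
clock: 6.35
eef_pos: [585.1, 82.3, 294.0]
tcp_rot: [0.236, 1.569, 0.143]
contact_force: [0.5, -0.1, -1.6]
opening: 0.24
```

Run:
```python
from h import *
s=r.sense();print(s['eef_pos'],s['contact_force'],s['wrist_torque'],tip(s))
s,p,d=snap('wrist','w5')
cv2.imwrite('pics/w5z.png',cv2.resize(p[140:260,200:320,::-1],None,fx=5,fy=5,interpolation=2))
```

```text
[585.1406322   82.26350697 293.99188827] [ 0.50760777 -0.08459233 -1.60632539] [-0.03845111  0.0157614   0.0174262 ] [583.22950951  78.45984417 223.9863902 ]
```

View pics/w5z.png

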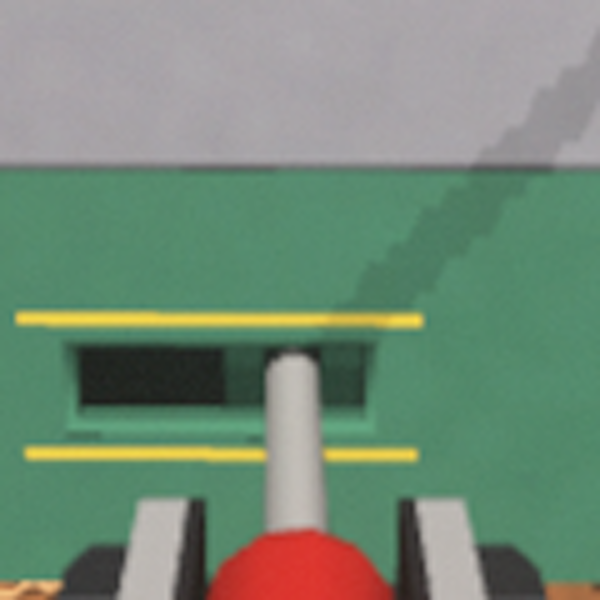

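The tip is inside the slot mouth at about (293,350) in the crop, right in front of the tab, and there is no contact force. I'll continue gently.

{"fn": "step_arm", "kwargs": {
  "rows": [
    [0,0,-5,0,0,0,15],
    [0,0,-10,0,0,0,15],
    [0,0,-15,0,0,0,15],
    [0,0,-19,0,0,0,15],
    [0,0,-22,0,0,0,15],
    [0,0,-24,0,0,0,15],
    [0,0,-26,0,0,0,15],
    [0,0,-26,0,0,0,15]
  ]
}}

```text
clock: 7.4
eef_pos: [585.3, 82.3, 268.4]
tcp_rot: [0.241, 1.568, 0.148]
contact_force: [-1.6, -1.2, 1.1]
opening: 0.239
```

Run:
```python
from h import *
s=r.sense();print(s['eef_pos'],s['contact_force'],s['wrist_torque'],tip(s))
```

```text
[585.32882645  82.27009881 268.44864653] [-1.5623291  -1.15009934  1.10793326] [0.04074351 0.12259131 0.02410935] [583.45817904  78.4733689  198.44167887]
```

{"fn": "step_arm", "kwargs": {
  "rows": [
    [0,0,-1,0,0,0,15],
    [0,0,-2,0,0,0,15],
    [0,0,-3,0,0,0,15],
    [0,0,-3.5,0,0,0,15],
    [0,0,-4,0,0,0,15],
    [0,0,-4.5,0,0,0,15],
    [0,0,-5,0,0,0,15],
    [0,0,-5,0,0,0,15]
  ]
}}

```text
clock: 8.4
eef_pos: [585.8, 82.4, 264.1]
tcp_rot: [0.262, 1.567, 0.17]
contact_force: [-0.7, 0.7, 4.5]
opening: 0.244
```

Run:
```python
from h import *
s=r.sense();print(s['eef_pos'],s['contact_force'],s['wrist_torque'],tip(s))
```

```text
[585.77144471  82.41487661 264.07157957] [-0.68210022  0.65087706  4.54414526] [0.05992654 0.11783651 0.00288899] [583.99680852  78.63878635 194.06099602]
```

Contact begins at tip z≈194, with about 5 N. I'll press in small steps.

{"fn": "step_arm", "kwargs": {
  "rows": [
    [-0.3,0,-0.7,0,0,0,15],
    [-0.3,0,-1.3,0,0,0,15],
    [-0.3,0,-1.9,0,0,0,15],
    [-0.3,0,-2.5,0,0,0,15],
    [-0.3,0,-3,0,0,0,15],
    [-0.3,0,-3.5,0,0,0,15],
    [-0.3,0,-4,0,0,0,15],
    [-0.3,0,-4,0,0,0,15]
  ]
}}

```text
clock: 9.4
eef_pos: [585.9, 82.7, 260.9]
tcp_rot: [0.333, 1.565, 0.24]
contact_force: [-1.6, 1.0, 9.1]
opening: 0.237
```

Run:
```python
from h import *
s,p,d=snap('wrist','w6');print(s['eef_pos'],s['contact_force'],s['wrist_torque'],tip(s))
```

```text
[585.91583971  82.71719276 260.86960495] [-1.64185846  1.01007408  9.05994003] [ 0.24696713  0.29914524 -0.05021432] [584.22912679  78.98387037 190.8545544 ]
```

View pics/w6.png

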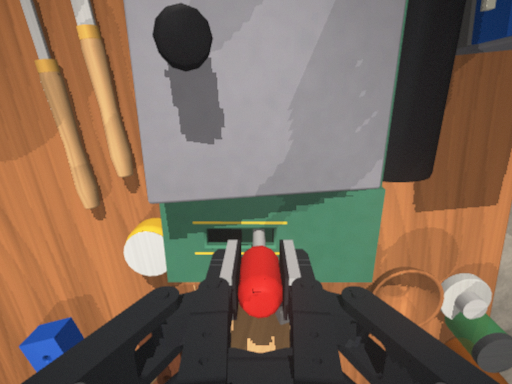

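The cover's near edge is now skewed in the picture, with the knob at (183,38) looking larger, so it seems to have jumped ajar. I'll check that with depth.

Run:
```python
from h import *
p,d,s=load('w6');c=cam('wrist',s);P=cloud(c,d)
for v,u in((38,183),(180,160),(180,270),(180,370),(100,250),(100,380)): print(u,v,P[v,u].round(1))
```

```text
183 38 [567.1 188.3 283.3]
160 180 [539.  129.8 259.1]
270 180 [595.  121.1 246.6]
370 180 [655.5 111.4 232.6]
250 100 [588.4 164.1 247.8]
380 100 [659.3 157.4 234. ]
```

The cover is ajar: the knob top is at z≈283 and the front edge at about 259. I'll retract.

{"fn": "step_arm", "kwargs": {
  "rows": [
    [0,-0.3,10,0,0,0,15],
    [0,-0.3,30,0,0,0,15],
    [0,-0.3,55,0,0,0,15],
    [0,-0.3,80,0,0,0,15],
    [-12,-22,85,0,0,0,15],
    [-35,-64,85,0,0,0.02,15],
    [-60,-110,85,0,0,0.05,15],
    [-85,-156,85,0,0,0.07,15]
  ]
}}

```text
clock: 10.45
eef_pos: [498.6, -75.1, 344.7]
tcp_rot: [0.445, 1.567, 0.424]
contact_force: [0.4, -1.1, -0.8]
opening: 0.243
```

Run:
```python
from h import *
s=r.sense();print(s['eef_pos'],s['contact_force'],tip(s),s['opening']*85.4);R=Ro.from_euler('xyz',s['tcp_rot']).as_matrix();print(R.round(3))
print('to tip target',np.array([404.3,-252,90])-tip(s))
```

```text
[498.55132453 -75.14963986 344.70932576] [ 0.35309536 -1.05709315 -0.79167708] [496.98802622 -79.01103199 274.69835699] 20.732328931914537
[[ 0.003  0.022  1.   ]
 [ 0.001  1.    -0.022]
 [-1.     0.002  0.003]]
to tip target [ -92.68802622 -172.98896801 -184.69835699]
```

{"fn": "step_arm", "kwargs": {
  "rows": [
    [-26,-49,-5,0,0,0.02,15],
    [-52,-98,-15,0,0,0.03,15],
    [-78,-146,-30,0,0,0.035,15],
    [-92.7,-173,-60,0,0,0.035,15],
    [-92.7,-173,-105,0,0,0.035,15],
    [-92.7,-173,-150,0,0,0.035,15],
    [-92.7,-173,-175,0,0,0.035,15],
    [-92.7,-173,-175,0,0,0.035,15]
  ]
}}

```text
clock: 11.45
eef_pos: [403.1, -247.3, 167.5]
tcp_rot: [1.958, 1.566, 1.971]
contact_force: [0.4, 0.0, -1.2]
opening: 0.244
```

Run:
```python
from h import *
s,p,d=snap('wrist','w7');print(s['eef_pos'],s['contact_force'],tip(s),s['opening']*85.4);R=Ro.from_euler('xyz',s['tcp_rot']).as_matrix();print(R.round(3))
cv2.imwrite('pics/w7z.png',cv2.resize(p[90:290,180:340,::-1],None,fx=5,fy=3,interpolation=2))
```

```text
[ 403.06731214 -247.33537667  167.49323929] [ 0.36810741  0.04954243 -1.17471969] [ 401.28945096 -251.05120766   97.47951342] 20.84730262936649
[[-0.002 -0.013  1.   ]
 [ 0.004  1.     0.013]
 [-1.     0.004 -0.002]]
```

View pics/w7z.png

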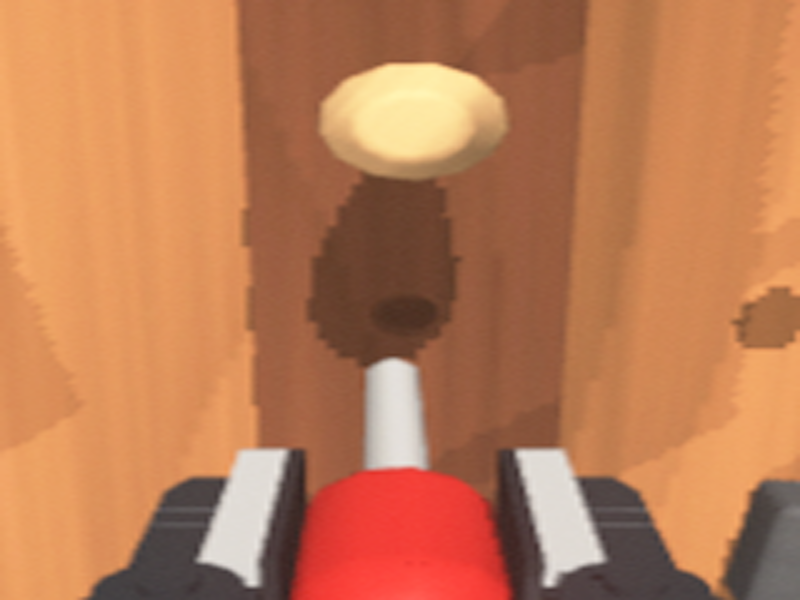

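Run:
```python
from h import *
p,d,s=load('w7');c=cam('wrist',s)
h=plane(c,180.+404.5/5,90+313/3,45);print('hole',h,'width',plane(c,180+371/5,194.5,45)[0],plane(c,180+438/5,194.5,45)[0],'y',plane(c,261,90+293/3,45)[1],plane(c,261,90+333/3,45)[1])
print('shift',h-tip(s))
```

```text
hole [ 403.74912119 -252.34522272   45.        ] width 397.3795943382188 410.12259562867615 y -245.71928350780405 -259.06880794391117
shift [  2.45967024  -1.29401507 -52.47951342]
```

{"fn": "step_arm", "kwargs": {
  "rows": [
    [1.5,-1,0,0,0,0,15],
    [2.4,-1.3,-8,0,0,0,15],
    [2.4,-1.3,-18,0,0,0,15],
    [2.4,-1.3,-28,0,0,0,15],
    [2.4,-1.3,-38,0,0,0,15],
    [2.4,-1.3,-43,0,0,0,15],
    [2.4,-1.3,-43,0,0,0,15],
    [2.4,-1.3,-43,0,0,0,15]
  ]
}}

```text
clock: 12.5
eef_pos: [406.9, -249.4, 126.2]
tcp_rot: [1.252, 1.568, 1.265]
contact_force: [0.2, -0.1, -1.7]
opening: 0.24
```

Run:
```python
from h import *
s,p,d=snap('wrist','w8');print(s['eef_pos'],s['contact_force'],tip(s));c=cam('wrist',s)
print('hole expects px',proj(c,[403.75,-252.35,45]),'tip px',proj(c,tip(s)))
cv2.imwrite('pics/w8z.png',cv2.resize(p[160:260,210:310,::-1],None,fx=6,fy=6,interpolation=2))
```

```text
[ 406.91873262 -249.35282531  126.195713  ] [ 0.15150894 -0.1066205  -1.6800161 ] [ 405.33063762 -253.18408161   56.18364668]
hole expects px (np.float64(255.99409404071767), np.float64(207.63026973806527)) tip px (np.float64(257.8358055422103), np.float64(213.77764469270213))
```

View pics/w8z.png

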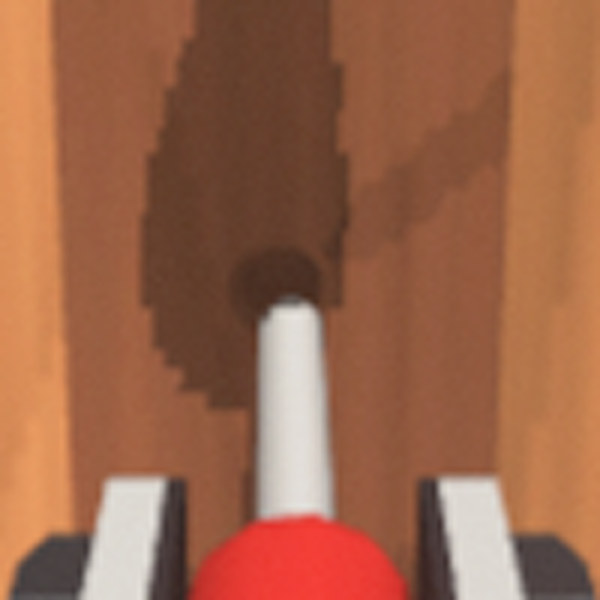

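{"fn": "step_arm", "kwargs": {
  "rows": [
    [-1.6,0.8,0,0,0,0,15],
    [-1.6,0.8,0,0,0,0,15],
    [-1.6,0.8,0,0,0,0,15],
    [-1.6,0.8,-4,0,0,0,15],
    [-1.6,0.8,-7,0,0,0,15],
    [-1.6,0.8,-7,0,0,0,15],
    [-1.6,0.8,-7,0,0,0,15],
    [-1.6,0.8,-7,0,0,0,15]
  ]
}}

```text
clock: 13.55
eef_pos: [405.4, -248.6, 119.3]
tcp_rot: [1.125, 1.568, 1.138]
contact_force: [0.3, -0.9, -0.9]
opening: 0.241
```

Run:
```python
from h import *
s,p,d=snap('wrist','w9');print(s['eef_pos'],s['contact_force'],tip(s));c=cam('wrist',s)
print('hole expects px',proj(c,[403.75,-252.35,45]),'tip px',proj(c,tip(s)))
cv2.imwrite('pics/w9z.png',cv2.resize(p[160:260,210:310,::-1],None,fx=6,fy=6,interpolation=2))
```

```text
[ 405.40945364 -248.62309583  119.33414458] [ 0.31321644 -0.89501068 -0.94633365] [ 403.84274198 -252.4677267    49.32232966]
hole expects px (np.float64(257.752747165567), np.float64(211.58389274892863)) tip px (np.float64(257.83570848905117), np.float64(213.7775490235119))
```

View pics/w9z.png

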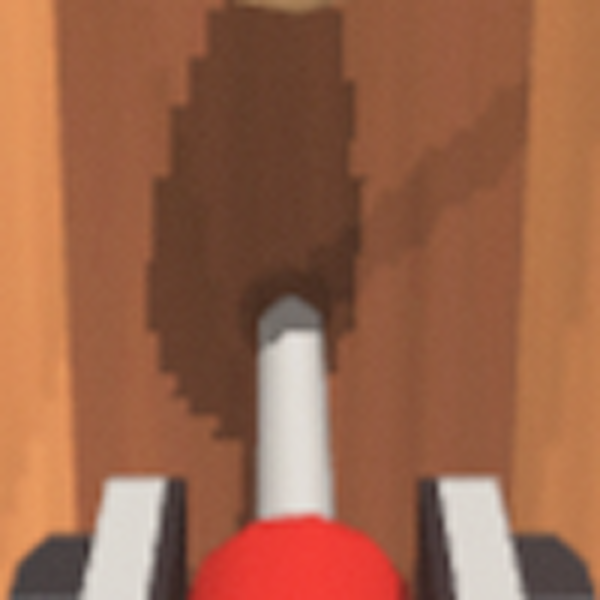

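Tip and hole agree to about 0.3 mm. I'll insert.

{"fn": "step_arm", "kwargs": {
  "rows": [
    [0,0,-4,0,0,0,15],
    [0,0,-8,0,0,0,15],
    [0,0,-12,0,0,0,15],
    [0,0,-16,0,0,0,15],
    [0,0,-20,0,0,0,15],
    [0,0,-24,0,0,0,15],
    [0,0,-28,0,0,0,15],
    [0,0,-28,0,0,0,15]
  ]
}}

```text
clock: 14.6
eef_pos: [405.2, -248.5, 91.0]
tcp_rot: [1.336, 1.568, 1.348]
contact_force: [-0.2, 0.5, -0.9]
opening: 0.245
```

Run:
```python
from h import *
s=r.sense();print(s['eef_pos'],s['contact_force'],s['wrist_torque'],tip(s))
```

```text
[ 405.21554777 -248.48704637   91.02423659] [-0.17032122  0.53002018 -0.91317865] [-0.02028604 -0.00168599  0.0118371 ] [ 403.61268465 -252.30768379   21.01192654]
```

{"fn": "step_arm", "kwargs": {
  "rows": [
    [0,0,-3,0,0,0,15],
    [0,0,-6,0,0,0,15],
    [0,0,-8,0,0,0,15],
    [0,0,-9,0,0,0,15],
    [0,0,-10,0,0,0,15],
    [0,0,-10,0,0,0,15],
    [0,0,-10,0,0,0,15],
    [0,0,-10,0,0,0,15]
  ]
}}

```text
clock: 15.6
eef_pos: [405.3, -248.5, 81.1]
tcp_rot: [1.272, 1.568, 1.285]
contact_force: [0.0, -0.1, 1.2]
opening: 0.241
```

Run:
```python
from h import *
s=r.sense();print(s['eef_pos'],s['contact_force'],s['wrist_torque'],tip(s))
```

```text
[ 405.26987911 -248.53561463   81.11639701] [ 1.13336172e-03 -5.49937131e-02  1.22896798e+00] [ 0.0112535   0.05612775 -0.01730317] [ 403.67803916 -252.36502407   11.10431471]
```

{"fn": "step_arm", "kwargs": {
  "rows": [
    [0,0,-0.5,0,0,0,24],
    [0,0,-0.5,0,0,0,30],
    [0,0,-0.5,0,0,0,45],
    [0,0,0,0,0,0,60],
    [0,0,20,0,0,0,60],
    [0,0,60,0,0,0,60],
    [0,0,110,0,0,0,60],
    [0,0,150,0,0,0,60]
  ]
}}

```text
clock: 16.6
eef_pos: [405.4, -248.6, 233.1]
tcp_rot: [0.854, 1.568, 0.867]
contact_force: [-0.3, -0.8, 0.0]
opening: 0.701
```

Run:
```python
from h import *
s,p,d=snap('wrist','w10');print(s['eef_pos'],s['contact_force'],s['clock'],s['opening'])
c=cam('wrist',s);P=cloud(c,d);hsv=cv2.cvtColor(p,cv2.COLOR_RGB2HSV)
m=((hsv[...,0]<6)|(hsv[...,0]>174))&(hsv[...,1]>180)&(hsv[...,2]>90);q=P[m&(P[...,2]>60)&(P[...,2]<130)];t=q[q[:,2]>108];print(len(q),np.median(t,0),t.min(0),t.max(0))
a,pa,da=snap('scene','s10');b,pb,db=snap('side','d10')
v=np.hstack([p[:,130:390],pa[150:342,75:385][:, :]. repeat(1,0) if 0 else cv2.resize(pa[140:260,100:390],None,fx=1.8,fy=3.2)])[:,:,::-1]
cv2.imwrite('pics/m10.png',v)
```

```text
[ 405.41695983 -248.61580884  233.08773532] [-0.25455748 -0.76489369  0.04573383] 16.6 0.7006930523749652
497 [ 408.4735649  -252.23831082  114.25626842] [ 398.06471331 -263.44804189  108.0677718 ] [ 419.13500181 -243.12532783  116.61704885]
```

View pics/m10.png

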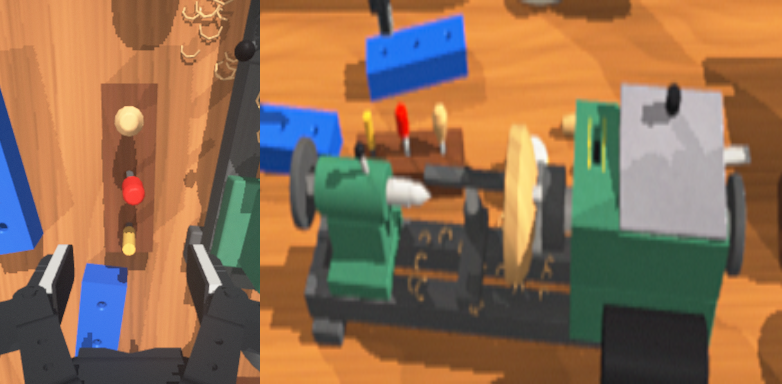

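The bar is back in the middle hole with its handle top at z≈114, and the cover is ajar in the scene view. I'll go above the knob.

{"fn": "step_arm", "kwargs": {
  "rows": [
    [5,20,50,0,0,0.18,60],
    [20,60,85,0,0,0.36,60],
    [40,118,97,0,0,0.54,60],
    [62,176,107,0,0,0.73,60],
    [84,234,117,0,0,0.91,60],
    [106,292,127,0,0,1.1,60],
    [128,350,137,0,0,1.28,60],
    [150,408,137,0,0,1.466,60]
  ]
}}

```text
clock: 17.75
eef_pos: [556.5, 160.0, 369.3]
tcp_rot: [0.204, 1.566, 1.69]
contact_force: [1.4, -1.0, 0.7]
opening: 0.699
```

Run:
```python
from h import *
s,p,d=snap('wrist','w11');print(s['eef_pos'],s['contact_force'],s['clock'],s['qpos'].round(2));R=Ro.from_euler('xyz',s['tcp_rot']).as_matrix();print(R.round(3))
```

```text
[556.50825923 160.0247586  369.25589992] [ 1.38089464 -0.98195434  0.72791206] 17.75 [ 0.27  0.18  1.56  0.    1.4  -1.21]
[[-0.001 -0.996  0.085]
 [ 0.004  0.085  0.996]
 [-1.     0.001  0.004]]
```

View pics/w11.png

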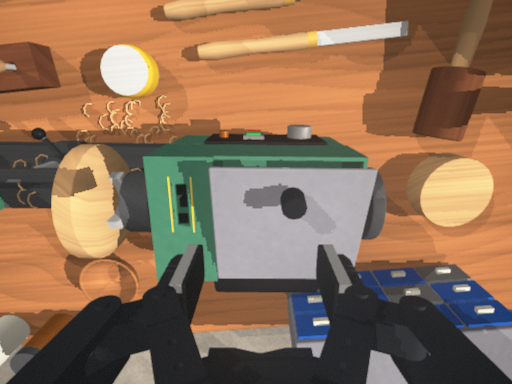

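Run:
```python
from h import *
p,d,s=load('w11');c=cam('wrist',s);P=cloud(c,d)
win=np.zeros(d.shape,bool);win[180:225,275:315]=1
t=P[win&(P[...,2]>275)&(P[...,2]<295)];print('top',len(t),t.mean(0),t.min(0),t.max(0))
m=np.zeros(d.shape,bool);m[175:270,225:350]=1;m&=~win;m&=(P[...,2]>222)&(P[...,2]<268)
q=P[m];A=np.c_[q[:,:2],np.ones(len(q))]
w=np.ones(len(q),bool)
for _ in range(4):
    k=np.linalg.lstsq(A[w],q[w,2],rcond=None)[0];res=q[:,2]-A@k;w=abs(res)<3
print('plane',k,w.sum(),'angle',np.arctan(np.hypot(*k[:2])),'dir',np.degrees(np.arctan2(-k[1],-k[0])))
yy,xx=np.nonzero(m)
for u in(240,290,340):
    col=P[:,u,2]; v=[v for v in range(160,300) if 222<col[v]<285]; print(u,v[0],v[-1],P[v[0],u].round(1),P[v[-1],u].round(1))
```

```text
top 540 [563.45556454 188.92590828 281.90770211] [553.6104186  178.64371751 275.05366515] [576.00825521 199.67737773 285.71363164]
plane [-2.20722865e-01  2.24342239e-02  3.74980758e+02] 9332 angle 0.21832378130072036 dir -5.803600339760159
240 167 277 [532.5 146.1 257.7] [662.7 130.5 231.3]
290 167 278 [536.5 190.2 257. ] [669.3 185.8 230.8]
340 160 253 [541.4 242.8 225.2] [637.3 239.1 239.7]
```

{"fn": "step_arm", "kwargs": {
  "rows": [
    [6.7,29,0,0,0,-0.01,60],
    [6.7,29,-20,0,0,-0.01,60],
    [6.7,29,-50,0,0,-0.01,60],
    [6.7,29,-75,0,0,-0.01,60],
    [6.7,29,-95,0,0,-0.01,60],
    [6.7,29,-100,0,0,-0.01,60],
    [6.7,29,-100,0,0,-0.01,60],
    [6.7,29,-100,0,0,-0.01,60]
  ]
}}

```text
clock: 18.8
eef_pos: [565.4, 195.5, 268.9]
tcp_rot: [0.007, 1.562, 1.494]
contact_force: [-0.4, 0.2, -0.2]
opening: 0.706
```

Run:
```python
from h import *
s,p,d=snap('wrist','w12');print(s['eef_pos'],s['contact_force'],s['clock'])
c=cam('wrist',s);print(proj(c,[563.2,189.1,272]),proj(c,[565.6,189,282.6]))
R=Ro.from_euler('xyz',s['tcp_rot']).as_matrix();print(R.round(3))
```

```text
[565.36000972 195.45504326 268.90950984] [-0.35730151  0.19637448 -0.15955804] 18.8
(np.float64(245.89920730501012), np.float64(254.18722391932772)) (np.float64(245.43785489718758), np.float64(269.03990434261425))
[[ 0.001 -0.996  0.084]
 [ 0.009  0.084  0.996]
 [-1.     0.     0.009]]
```

View pics/w12.png

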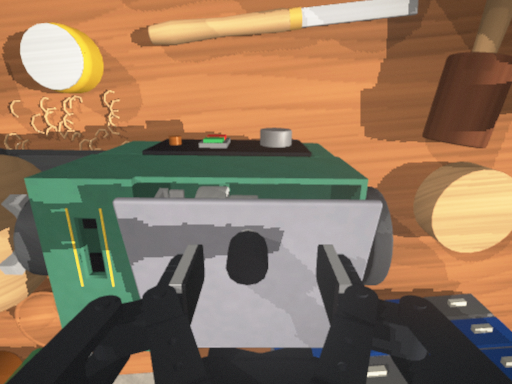

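{"fn": "step_arm", "kwargs": {
  "rows": [
    [-2.2,-6.4,0,-0.009,0,0,60],
    [-2.2,-6.4,-3,-0.009,0,0,60],
    [-2.2,-6.4,-6,-0.009,0,0,60],
    [-2.2,-6.4,-6,-0.009,0,0,50],
    [-2.2,-6.4,-6,-0.009,0,0,35],
    [-2.2,-6.4,-6,-0.009,0,0,25],
    [-2.2,-6.4,-6,-0.009,0,0,15],
    [-2.2,-6.4,-6,-0.009,0,0,15]
  ],
  "force": 40
}}

```text
clock: 19.85
eef_pos: [563.1, 188.8, 263.2]
tcp_rot: [-1.976, 1.57, -0.489]
contact_force: [-0.2, -1.3, 1.7]
opening: 0.243
```

Run:
```python
from h import *
s,p,d=snap('wrist','w13');print(s['eef_pos'],s['contact_force'],s['wrist_torque'],s['clock'],s['opening']*85.4)
R=Ro.from_euler('xyz',s['tcp_rot']).as_matrix();print(R.round(3))
```

```text
[563.13604259 188.79495087 263.17294003] [-0.18869592 -1.30916111  1.66281564] [-0.40629818  0.12954855 -0.01185064] 19.85 20.780989371514828
[[ 0.001 -0.996  0.084]
 [-0.     0.084  0.996]
 [-1.    -0.001 -0.   ]]
```

View pics/w13.png

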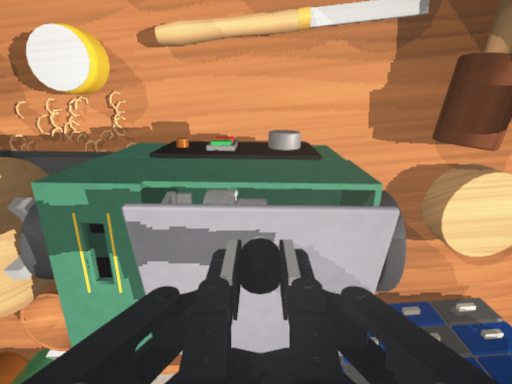

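The knob is gripped, with the opening at 20.8 as it was on the 22 mm handle. Next I'll compute the arc.

```bash
cat >> h.py <<'E'
def K(t):
    ex=np.array([.9955,-.0945,0]);z=np.array([0,0,1.])
    return 112*(-np.cos(t)*ex+np.sin(t)*z)+23*(np.sin(t)*ex+np.cos(t)*z)
E
python3 - <<'E'
from h import *
for t in np.arange(.218,1.6,.0575): print(round(t,3),(K(t)-K(.218)).round(1))
E
```

```text
0.218 [0. 0. 0.]
0.276 [ 2.8 -0.3  5.9]
0.333 [ 6.  -0.6 11.7]
0.391 [ 9.5 -0.9 17.2]
0.448 [13.3 -1.3 22.6]
0.506 [17.4 -1.7 27.7]
0.563 [21.8 -2.1 32.5]
0.621 [26.5 -2.5 37.2]
0.678 [31.4 -3.  41.5]
0.736 [36.6 -3.5 45.5]
0.793 [42.  -4.  49.3]
0.851 [47.6 -4.5 52.7]
0.908 [53.3 -5.1 55.8]
0.966 [59.3 -5.6 58.5]
1.023 [65.4 -6.2 60.9]
1.081 [71.6 -6.8 63. ]
1.138 [77.9 -7.4 64.6]
1.196 [84.3 -8.  66. ]
1.253 [90.8 -8.6 66.9]
1.311 [97.3 -9.2 67.5]
1.368 [103.9  -9.9  67.7]
1.426 [110.4 -10.5  67.5]
1.483 [116.9 -11.1  66.9]
1.541 [123.4 -11.7  66. ]
1.598 [129.8 -12.3  64.7]
```

{"fn": "step_arm", "kwargs": {
  "rows": [
    [1.5,-0.1,3,0,0,0,15],
    [4.4,-0.4,8.8,0,0,0,15],
    [7.7,-0.7,14.4,0,0,0,15],
    [11.4,-1.1,20,0,0,0,15],
    [15.3,-1.5,25.2,0,0,0,15],
    [19.6,-1.9,30.1,0,0,0,15],
    [24.1,-2.3,34.9,0,0,0,15],
    [26.5,-2.5,37.2,0,0,0,15]
  ]
}}

```text
clock: 20.9
eef_pos: [589.8, 186.2, 300.5]
tcp_rot: [-2.394, 1.57, -0.908]
contact_force: [2.8, -1.9, -9.4]
opening: 0.235
```

Run:
```python
from h import *
s,p,d=snap('wrist','w14');print(s['eef_pos']-[563.14,188.8,263.17],s['contact_force'],s['wrist_torque'],s['clock'],s['opening']*85.4)
c=cam('wrist',s);P=cloud(c,d);q=P[200:215,150:330].reshape(-1,3);print(np.median(P[205:207,250:260].reshape(-1,3),0))
```

```text
[26.65459333 -2.60192389 37.30724143] [ 2.75883032 -1.92700226 -9.42977078] [-0.3272215  -0.25094349 -0.00709778] 20.9 20.103806073957273
[559.52852642 187.13155905 305.46691829]
```

View pics/w14.png

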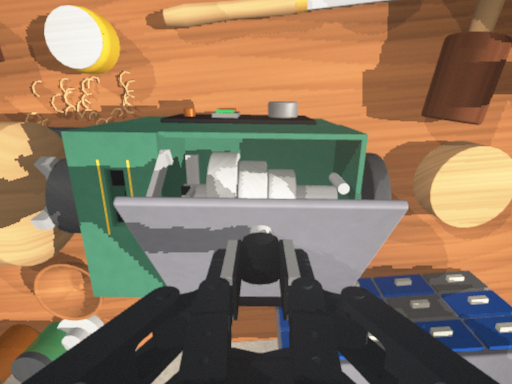

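The cover is opening with the knob held, at about -9 N in z. I'll continue along the arc.

{"fn": "step_arm", "kwargs": {
  "rows": [
    [4.9,-0.5,4.3,0,0,0,15],
    [10.1,-1,8.3,0,0,0,15],
    [15.5,-1.5,12.1,0,0,0,15],
    [21.1,-2,15.5,0,0,0,15],
    [26.8,-2.6,18.6,0,0,0,15],
    [32.8,-3.1,21.3,0,0,0,15],
    [38.9,-3.7,23.7,0,0,0,15],
    [45.1,-4.3,25.8,0,0,0,15]
  ]
}}

```text
clock: 21.95
eef_pos: [635.4, 181.8, 326.6]
tcp_rot: [-2.492, 1.57, -1.005]
contact_force: [0.3, -1.9, -10.8]
opening: 0.235
```

Run:
```python
from h import *
s,p,d=snap('wrist','w15');print(s['eef_pos']-[563.14,188.8,263.17],s['contact_force'],s['wrist_torque'],s['clock'],s['opening']*85.4)
```

```text
[72.23024557 -7.01129805 63.38497635] [  0.27590423  -1.92798956 -10.78036179] [-0.22121355  0.11612335 -0.15675884] 21.95 20.05310750405918
```

View pics/w15.png

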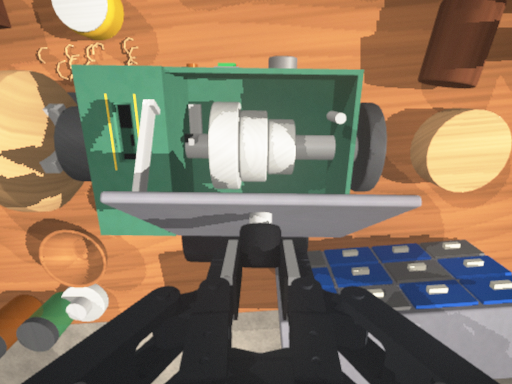

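{"fn": "step_arm", "kwargs": {
  "rows": [
    [5.7,-0.4,1.4,0,0,0,15],
    [12.1,-1,2.7,0,0,0,15],
    [18.6,-1.6,3.6,0,0,0,15],
    [25.1,-2.2,4.2,0,0,0,15],
    [30,-2.7,4.4,0,0,0,15],
    [35,-3.2,4.3,0,0,0,15],
    [40,-3.6,4.1,0,0,0,15],
    [44.7,-4.1,3.6,0,0,0,15]
  ]
}}

```text
clock: 23.0
eef_pos: [681.6, 177.4, 331.3]
tcp_rot: [-1.721, 1.568, -0.235]
contact_force: [-2.8, -4.1, 2.7]
opening: 0.232
```

Run:
```python
from h import *
s,p,d=snap('wrist','w16');print(s['eef_pos']-[563.14,188.8,263.17],s['contact_force'],s['wrist_torque'],s['clock'],s['opening']*85.4)
s,p,d=snap('side','d16')
```

```text
[118.45413611 -11.39231348  68.16799054] [-2.76127798 -4.10969365  2.71907347] [-0.70465368  0.62941672 -0.13433591] 23.0 19.782073487722347
```

View pics/w16.png

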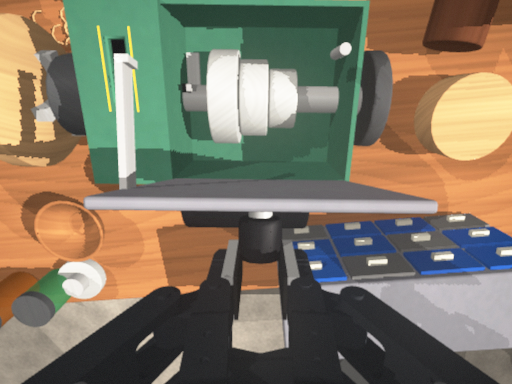

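View pics/d16.png

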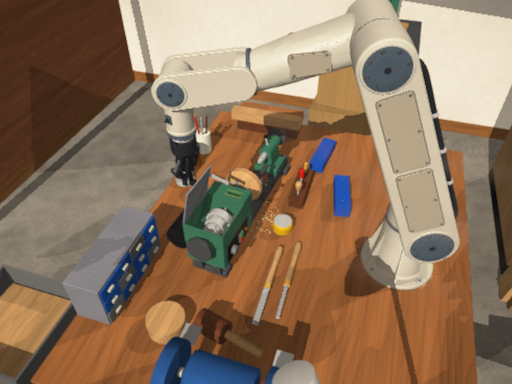

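{"fn": "step_arm", "kwargs": {
  "rows": [
    [3.5,-0.3,-0.6,0,0,0,15],
    [7,-0.7,-1.2,0,0,0,15],
    [7,-0.7,-1.2,0,0,0,15],
    [7,-0.7,-1.2,0,0,0,15],
    [7,-0.7,-1.2,0,0,0,25],
    [7,-0.7,-1.2,0,0,0,40],
    [7,-0.7,-1.2,0,0,0,55],
    [7,-0.7,-1.2,0,0,0,60]
  ]
}}

```text
clock: 24.1
eef_pos: [689.0, 176.9, 330.1]
tcp_rot: [-1.589, 1.567, -0.103]
contact_force: [0.3, -0.8, 0.1]
opening: 0.699
```

{"fn": "step_arm", "kwargs": {
  "rows": [
    [1,0,5,0,0,0,60],
    [2,0,15,0,0,0,60],
    [2,0,30,0,0,0,60],
    [2,0,50,0,0,0,60],
    [2,0,75,0,0,0,60],
    [2,0,100,0,0,0,60],
    [-30,-10,120,0,0,0,60],
    [-80,-25,130,0,0,0,60]
  ]
}}

```text
clock: 25.1
eef_pos: [609.1, 151.9, 461.9]
tcp_rot: [-1.461, 1.565, 0.025]
contact_force: [0.0, 0.3, 0.5]
opening: 0.701
```

Run:
```python
from h import *
s,p,d=snap('wrist','w17');print(s['eef_pos'],s['contact_force'],s['clock'],s['opening'])
c=cam('wrist',s)
s,p2,d2=snap('side','d17');snap('scene','s17')
P=cloud(cam('side'),d2);m=(abs(P[...,0]-675)<60)&(abs(P[...,1]-180)<100)&(P[...,2]>245)&(P[...,2]<372);q=P[m]
# fit cover face plane
q=q[(q[:,2]>260)];cc=q.mean(0);
for _ in range(5):
    u,sv,vt=np.linalg.svd(q-cc,full_matrices=False);n=vt[2];e=abs((q-cc)@n);q2=q[e<4];cc=q2.mean(0);
print(len(q),len(q2),n,cc,'angle',np.degrees(np.arctan2(abs(n[0]),n[2]*np.sign(n[0]))))
cv2.imwrite('pics/d17z.png',cv2.resize(p2[130:280,165:325,::-1],None,fx=5,fy=4,interpolation=2))
```

```text
[609.09963052 151.89438236 461.90198783] [0.01730147 0.27556789 0.50371826] 25.1 0.7005448463952174
656 517 [ 0.9850625  -0.1357668   0.10592092] [657.23837309 182.43762733 316.64255715] angle 83.86273113640848
```

View pics/d17z.png

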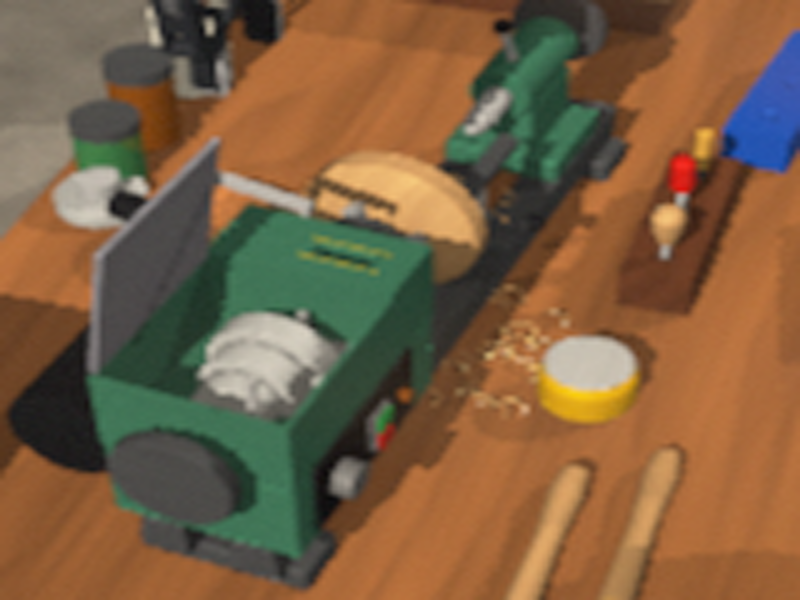

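View pics/s17.png

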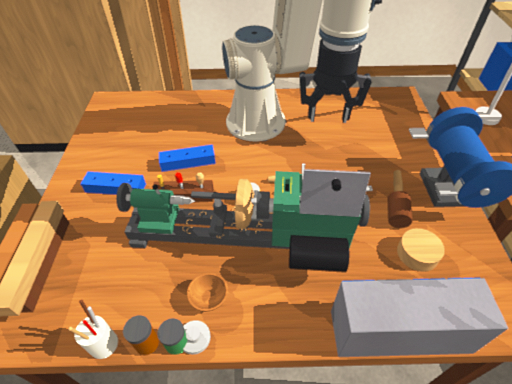

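The cover stands at about 84–88°, the bar is in the block and the gripper is clear. I'll wait 1 s and check that it stays.

{"fn": "step_arm", "kwargs": {
  "rows": [
    [-20,0,0,0,0,0,60],
    [-20,0,0,0,0,0,60],
    [-20,0,0,0,0,0,60],
    [-20,0,0,0,0,0,60],
    [-20,0,0,0,0,0,60],
    [-20,0,0,0,0,0,60],
    [-20,0,0,0,0,0,60],
    [-20,0,0,0,0,0,60]
  ]
}}

```text
clock: 26.25
eef_pos: [587.7, 151.5, 463.3]
tcp_rot: [-1.42, 1.563, 0.066]
contact_force: [0.3, 0.4, -1.4]
opening: 0.704
```

Run:
```python
from h import *
a,_,_=load('d17');s,b,d=snap('side','d18')
x=cv2.absdiff(a,b)[130:300,165:340].max(2);print('lathe+block max diff',(x>60).sum(), 'bystander vs start',[(k,int((cv2.absdiff(np.load('side0p.npy'),b)[y0:y1,x0:x1].max(2)>60).sum())) for k,(x0,x1,y0,y1) in dict(tin=(265,300,205,245),chisels=(250,310,240,325),block=(288,320,150,205),blankmallet=(140,262,300,360)).items()])
order.sign_off()
```

```text
lathe+block max diff 285 bystander vs start [('tin', 0), ('chisels', 0), ('block', 14), ('blankmallet', 0)]
the job is handed in; nothing more can be done
```

The job is handed in at about 26 s of the 72 s allowed. I took the bar from the middle hole, pressed the catch and stood the bar back in the same hole. I then swung the cover up by its knob and let go.

**Checks that agreed**
- **Catch:** the tab sat about 10.5 mm along the slot, with its top 36 mm down. The largest force I read at the end of a press was about 9 N, and the cover then measured 0.218 rad ajar.
- **Bar:** its handle top was at z≈114 mm after release, so it is seated. It leans about 2° within the hole's clearance.
- **Cover:** it stayed up after release, with the gripper clear of it.
- **Bystanders:** the side view showed no change from the start around the tin, chisels, mallet and blank. I checked the bowl by eye only, and saw nothing displaced.

**Checks that disagreed or stayed open**
- **Cover angle:** a rough depth fit gave about 84°, while the arm's position at release gave about 89°.
- **Side view around the lathe and block, one second apart:** 285 pixels differed. The gripper and its shadow moved in that area, so I put it down to them, but I did not trace it before handing in.
- **Block area against the start:** 14 pixels differed, which fits the bar's slight lean. I did not trace these either.

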